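Raise the ratchet specimen stand four clicks and set the jar on it

TASK

The specimen jar is to be photographed at the stand's fourth notch: lift the lowered ratchet column by its side handle, exactly four clicks of the pawl, let it down gently until it rests on the pawl and let go. Then stand the wide specimen jar upright inside the rim of the raised round seat, gently, and leave the other things on the bench where they are.

Things in the scene. Friction and masses are not known exactly. Their poses are not given: they have to be found in the camera images.
- stand: fixed grey ratchet stand. Origin: centre of its base plate's underside, on the bench; z up. Base plate 150 (x) by 110 (y) by 14 mm; over it a steel column slides straight up and down in a grey guide 130 mm high, 62 by 36 mm. The column's handle points along the stand's -x, the pawl sits on the +x side.
- column: the sliding square column with its seat and handle, 0.4 to 0.65 kg; it can only move along the stand's z and starts fully down on its stop. Saw-toothed on its +x side, 7 teeth NOT evenly spaced (11 to 18 mm apart), hidden in the guide while low; the first click comes after 12 to 28 mm of rise. Origin: over the stand's origin, higher by the height raised.
- seat (a point): centre of the floor of the column's round aluminium seat: a shallow open dish 72 mm in diameter with a rim 3 mm high and 6 mm thick, 60 mm inside the rim. 146 mm above the bench when the column is fully down; moves up with it.
- handle (a point): the place to grip on the column's side handle, a level aluminium bar 14 mm wide (along the stand's y), 18 mm high, running from the seat along the stand's -x to 115 mm from the column's axis. This point is 85 mm from the axis, at mid-height of the bar, 9 mm below its top and 9 mm below the seat's floor. Under it is only the base plate, over 100 mm below.
- pawl: spring pawl, a dark tongue with a black knob on the stand's +x side, on a block clamped at a height that differs each time. Raising takes the column's weight and 1 N of rubbing; before a click 4 to 12 N more builds up over 5 mm, falls off, and within 5 mm more the pawl snaps under the tooth: no way back down. Dropping or pushing the column on it beyond 30 N harms it. Origin: stand's axis, 125 mm under the tongue's top.
- tooth4: the fourth tooth that passes the pawl, the one to rest on it in the end: a steel wedge 3.5 mm deep, 18 mm wide, 7 mm high with a flat underside, inside the column. Its given origin is the column's origin, not the tooth itself, so it does not tell the height.
- jar: the specimen jar: wide, squat, capped, 62 mm high, 0.13 to 0.25 kg, upright. Body 50 mm in diameter up to 32 mm, then a shoulder narrowing to the screw cap, the top 16 mm, 45 mm in diameter. Origin: centre of its underside; z up. The widest of the bottles.
- dropper: bystander: slim dropper bottle, 34 mm in diameter, 85 mm high, upright, light. Origin: centre of underside. It and the jar may change places.
- vial0: bystander: small capped glass vial, 26 mm in diameter, 70 mm high. Origin: centre of underside.
- vial1: bystander: another such vial.
- tray: bystander: small open tray, 70 by 55 by 22 mm. Origin: centre of underside.
- slidebox: bystander: closed card box, 85 by 40 by 30 mm. Origin: centre of underside.
- rack: bystander, fixed: clear tube rack with tubes, 120 (x) by 220 (y) mm, 106 mm high. Origin: centre of underside.
There are look-alikes about, which are no part of the job. What is shaped like the jar but blue is not meant.

How it is judged:
By the outcome, as a careful person would: the job done as asked, in the order asked, and still so for the second after the job is handed in, with the robot touching nothing.
It also fails if it takes over 70 s, if anything falls off the work surface, if the arm or the gripper's body presses on something with over 40 N, if the wrist force passes 120 N, or if a joint passes its speed limit or range.

ROBOT

A 6-joint arm with a two-finger parallel gripper is mounted at the origin on the work surface. World frame = base frame: x ahead of the robot, y to its left, z up, the work surface at z = 0. Lengths are in m, angles in degrees, forces in N, time in s.
With the tool pointing down it reaches from about 0.375 to 0.9 m from the base axis. Payload 3.1 kg.
Tool frame: the origin (TCP) lies at the very end of the fingers, on their centre line; the grasp point (between the pads) lies 19 mm behind it; z points along the fingers, y is the line along which they close (so a half turn about z gives the same grasp; the last joint's range is limited). The gripper opens to 87 mm and grips with 3 to 60 N. Pads are 19 mm wide; open, the fingers measure 117 mm over their backs; the gripper's body (75 mm by 190 mm) begins 51 mm behind the grasp point.
Start: joints at [-87.577, 30.224, 82.088, -0, 67.689, -10.227], TCP at [0.137, -0.61, 0.223] pointing down, gripper open.
Joint ranges: [-176.69, 176.69], [-43.24, 126.21], [12.49, 139.97], [-82, 262], [0, 151.66], [-163.58, 163.58]. Speed limits (degrees/s): [159.86, 159.86, 180, 180, 180, 180].

INTERFACE

Orientations are given as a 3x3 rotation matrix whose columns are the frame's x, y, z axes.
In Python, from rig import bot, imaging gives the robot as it stands.
- The arm moves only by the tool drive_tool, never from a script. Its argument "deltas" is text: rows parted by semicolons, each of 5 numbers parted by spaces: the finger opening in mm, from 0 to 87, then the shift along the world's x, y, z in mm, then the turn about the world's z in rad. In form: jaw dx dy dz twist; .... A call has 1 to 12 rows; each row is the pose to reach, as a shift and turn from the pose commanded when the call began; what a row does not reach only later rows make up. A row lasts 1/10 s, in which the tool goes at most 50 mm and 8.59 degrees, less where a joint would pass 70% of its speed; a pose out of reach is approached as far as the arm can. A call with a gripper value outside its range is refused whole. The fingers move at their own pace and stop on an object; the grip force is fixed at half the most. Time passes only in rows, so rows that repeat a pose let the fingers close. It gives the time, the measured TCP pose, the force, the opening and the grip force at its end, in the units of the state.
- bot.read_state(): the state, without advancing time (a new reading comes with each control period).
- imaging.capture(name): name is "scene" or "top"; returns the picture (384x512x3 uint8, red, green, blue); there is no depth.
- imaging.camera_model(name): a dict with "fx", "fy", "cx", "cy" (pixels), "dist" ([k1, k2, p1, p2, k3] as OpenCV has them; the pictures are not rectified), "T" (4x4, takes a point from camera to world coordinates). Camera axes: x right, y down, z forward; pixel columns grow to the right and rows downward; lengths in m; the calibration is good to about 2 mm. A picture is of the moment at which its call begins. camera_model takes no time and is no camera call.
- bot.hand_in(): hands the job in; it is judged then, once.
The state is a dict: "time_s": time; "joint_positions": joint angles; "qvel": joint speeds; "tau": joint torques, N m; "position": TCP position; "tcp_rot": TCP orientation; "force": force on the tool from outside, world axes, zero at the start; "moment": the same for the moment, N m; "opening": opening from 0.0 (shut) to 1.0 (fully open); "grasp_force": force on a finger pad.
Only numpy, scipy, OpenCV 4.12 (cv2) and the standard library are available. Lean on these libraries where they do the work, as an engineer would, in place of code of your own. Each camera call takes 0.05 s, during which the arm holds its last target. There are 200 camera calls.

## Working session

There is one attempt and no reset: what is moved stays moved. The work goes in short steps, Python scripts to look and compute and a tool call to move; the robot and the scene stay as the last step left them, time stands still between calls to the robot, and variables do not carry over. Pictures are saved under pics/ and viewed, at most 10 in all, crops included, and the job is handed in when it is done.

Besides the shell and the picture viewer there is one more tool, called after "Emit:" in YAML: its name, and indented under it one key for each argument. drive_tool: Moves the arm, as the interface text tells. Its arguments: {"type":"object","properties":{"deltas":{"type":"string"}},"required":["deltas"]}

```bash
mkdir -p pics; python3 - <<'E'
from rig import bot, imaging
import cv2
for n in("scene","top"):
    im=imaging.capture(n); cv2.imwrite(f"pics/{n}0.png",cv2.resize(im[:,:,::-1],(800,600),interpolation=cv2.INTER_CUBIC))
    m=imaging.camera_model(n); print(n,m)
s=bot.read_state(); print(s)
E
```

```text
scene {'fx': 374.9470307779439, 'fy': 374.9470307779439, 'cx': 258.81412869738114, 'cy': 195.06854578532497, 'dist': array([-0.09816084,  0.        ,  0.        ,  0.        ,  0.        ]), 'T': array([[ 0.24523684,  0.67846556, -0.6924907 ,  1.22989239],
       [ 0.96943943, -0.1666196 ,  0.18006971, -0.19553963],
       [ 0.00678857, -0.71548752, -0.69859253,  0.82467438],
       [ 0.        ,  0.        ,  0.        ,  1.        ]])}
top {'fx': 434.38206491126573, 'fy': 434.38206491126573, 'cx': 258.3616671021671, 'cy': 189.47908439111035, 'dist': array([-0.02324259,  0.        ,  0.        ,  0.        ,  0.        ]), 'T': array([[-0.00907057, -0.98981773,  0.14205133,  0.35812995],
       [-0.99980054,  0.01150495,  0.01632539, -0.00995644],
       [-0.01779345, -0.14187491, -0.98972466,  1.33443325],
       [ 0.        ,  0.        ,  0.        ,  1.        ]])}
{'time_s': 0.1, 'joint_positions': array([-8.75740242e+01,  3.02752103e+01,  8.21478766e+01, -3.09679890e-03,
        6.76889967e+01, -1.02262163e+01]), 'qvel': array([ 0.05994728, -0.07189025, -0.08310795,  0.15577579, -0.0222278 ,
        0.11946722]), 'tau': array([ 2.46652889e-04, -4.40986204e+01, -1.77150857e+01,  6.33973069e-02,
        5.34130982e-02, -4.96750374e-05]), 'position': array([ 0.13689225, -0.60915839,  0.22165912]), 'tcp_rot': array([[ 9.75713160e-01,  2.19052076e-01, -1.32762497e-04],
       [ 2.19051913e-01, -9.75711252e-01,  1.95235483e-03],
       [ 2.98129516e-04, -1.93402018e-03, -9.99998085e-01]]), 'force': array([-0.0818863 , -0.13386764, -0.09377212]), 'moment': array([-0.02318539,  0.04619692, -0.00076522]), 'grasp_force': 0.0, 'opening': 1.000429130497025}
```

View pics/scene0.png

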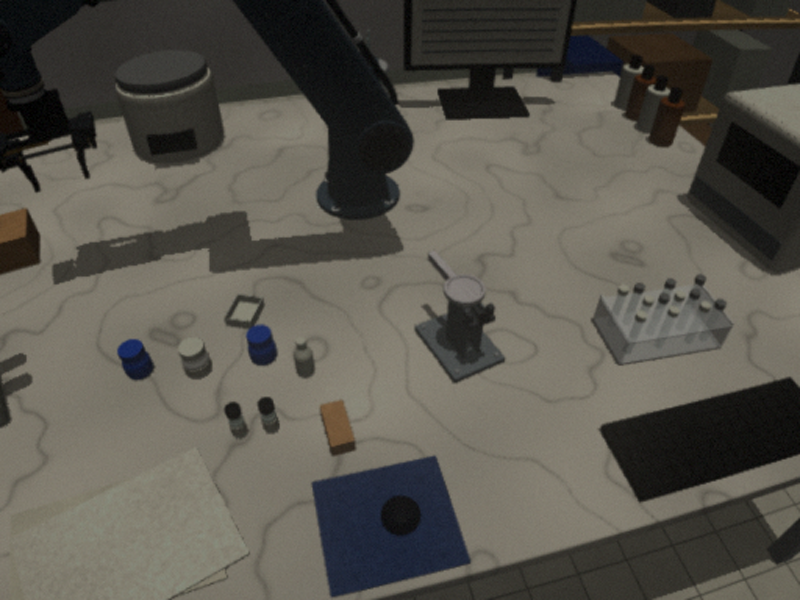

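View pics/top0.png

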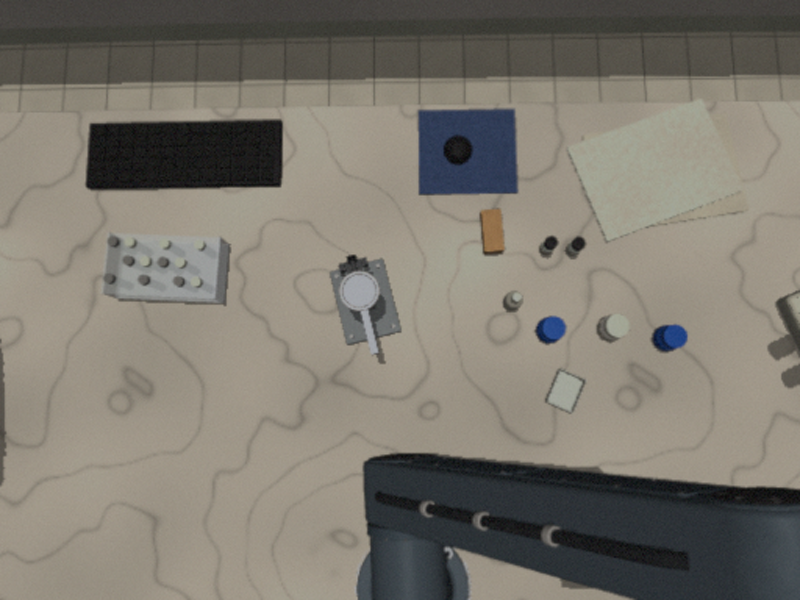

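Candidates for the jar (scene picture pixels): the pale-capped squat jar (195,355), blue look-alikes (135,358) and (261,344), and the slim dropper (303,356). By the description it is the pale one, at (615,327) in the top picture. The stand's seat is at top (359,291), with the handle running to (378,358). I'll check both in one close crop.

```bash
cat > h.py <<'E'
import numpy as np, cv2
from rig import bot, imaging
def ray(n,u,v):
    m=imaging.camera_model(n);K=np.array([[m["fx"],0,m["cx"]],[0,m["fy"],m["cy"]],[0,0,1]])
    p=cv2.undistortPoints(np.array([[[u,v]]],float),K,np.array(m["dist"]))[0,0]
    T=np.array(m["T"]);return T[:3,3],T[:3,:3]@np.array([p[0],p[1],1])
def onz(n,u,v,z):
    o,d=ray(n,u,v);return o+d*(z-o[2])/d[2]
def proj(n,P):
    m=imaging.camera_model(n);K=np.array([[m["fx"],0,m["cx"]],[0,m["fy"],m["cy"]],[0,0,1]])
    T=np.linalg.inv(m["T"]);r,_=cv2.Rodrigues(T[:3,:3])
    return cv2.projectPoints(np.array(P,float).reshape(-1,3),r,T[:3,3],K,np.array(m["dist"]))[0][:,0]
def crop(im,c,w,h,s):
    x,y=int(c[0]-w/2),int(c[1]-h/2);return cv2.resize(im[y:y+h,x:x+w],None,fx=s,fy=s,interpolation=cv2.INTER_CUBIC),(x,y)
E
python3 - <<'E'
from h import *
k=.64
t=imaging.capture("top");s=imaging.capture("scene")
a,_=crop(t,(230,195),50,38,8);b,_=crop(t,(393,209),50,38,8)
c,_=crop(s,(295,208),50,38,8);d,_=crop(s,(125,227),50,38,8)
for n,q in zip("abcd",[(230,195),(393,209),(295,208),(125,227)]):print(n,q[0]-25,q[1]-19)
o=np.vstack([np.hstack([a,b]),np.hstack([c,d])]);cv2.imwrite("pics/c1.png",np.clip(o[:,:,::-1]*1.5,0,255))
print("seat",onz("top",359*k,291*k,.147),onz("scene",464*k,290*k,.147))
print("htip",onz("top",378*k,358*k,.146),onz("scene",433*k,256*k,.146))
print("jar",onz("top",615*k,325*k,.062),onz("scene",194*k,345*k,.062))
E
```

```text
a 205 176
b 368 190
c 270 189
d 100 208
seat [0.53853684 0.08873952 0.147     ] [0.54738067 0.08658609 0.147     ]
htip [0.41985874 0.05554643 0.146     ] [0.44659046 0.06093278 0.146     ]
jar [ 0.48128916 -0.38504444  0.062     ] [ 0.48374253 -0.38288032  0.062     ][ WARN:0@1.156] global loadsave.cpp:1063 imwrite_ Unsupported depth image for selected encoder is fallbacked to CV_8U.
```

View pics/c1.png

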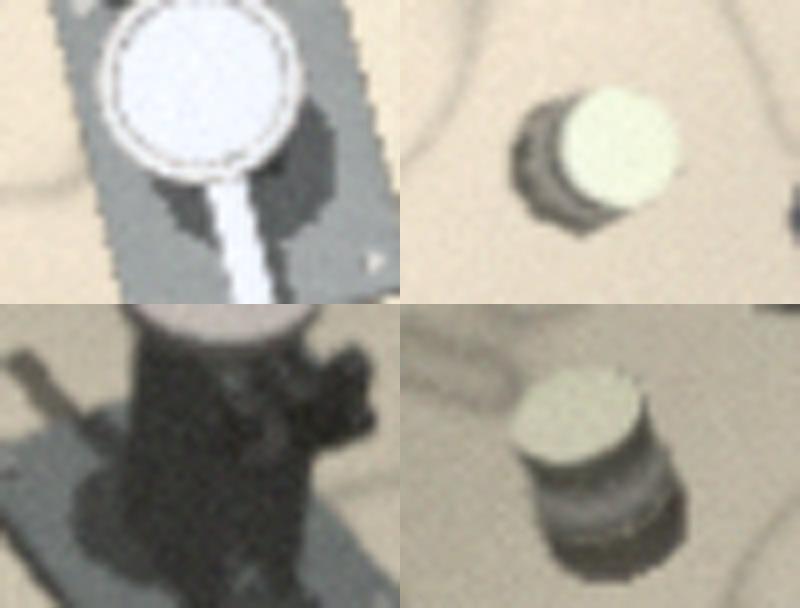

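```bash
python3 - <<'E'
from h import *
t=imaging.capture("top");s=imaging.capture("scene")
f=lambda o,x,y:(o[0]+x/8-.44,o[1]+y/8-.44)
S=onz("top",*f((205,176),199,80),.149);B=onz("top",*f((205,176),247,270),.146)
d=S-B;yaw=np.degrees(np.arctan2(d[1],d[0]));print("seat",S,"yaw",yaw)
J=onz("top",*f((368,190),218,147),.062);J2=onz("scene",*f((100,208),178,112),.062);print("jar",J,J2)
# overlay model
c,sn=np.cos(np.radians(yaw)),np.sin(np.radians(yaw));R=np.array([[c,-sn],[sn,c]])
def W(p): p=np.array(p,float);return np.c_[p[:,:2]@R.T+S[:2],p[:,2]]
th=np.linspace(0,6.28,60)
pts=np.vstack([W([(36*np.cos(a)/1e3,36*np.sin(a)/1e3,.149) for a in th]),W([(-x/1e3,y/1e3,.146) for x in range(36,116,3) for y in(-7,7)]),W([(-.115,y/1e3,.146) for y in range(-7,8,2)]),
 W([(x/1e3,y*.055,.014) for x in range(-75,76,3) for y in(-1,1)]),W([(x*.075,y/1e3,.014) for y in range(-55,56,3) for x in(-1,1)])])
o=[]
for n,im,ce in(("top",t,(230,200)),("scene",s,(293,205))):
    a,(x,y)=crop(im,ce,80,100,5);a=np.clip(a*1.5,0,255).astype(np.uint8)
    for u,v in (proj(n,pts)-(x,y)+.44)*5: cv2.circle(a,(int(u),int(v)),1,(255,0,0),-1)
    o.append(a)
cv2.imwrite("pics/c2.png",np.hstack(o)[:,:,::-1])
E
```

```text
seat [0.54014483 0.08947367 0.149     ] yaw 13.908128066087178
jar [ 0.48143974 -0.38859913  0.062     ] [ 0.48508227 -0.38927809  0.062     ]
```

View pics/c2.png

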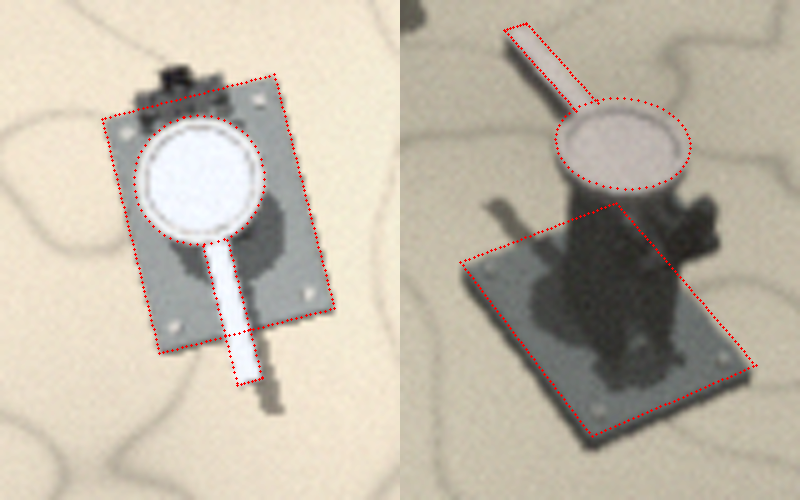

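The red model outline fits the stand in both views, so: seat ≈ (0.540, 0.0895), stand yaw 13.9°, handle point ≈ (0.458, 0.069, 0.137), jar ≈ (0.483, −0.389). Moving to above the handle.

Emit:
drive_tool:
  deltas: "87 313 210 40 0;87 313 210 40 0;87 313 210 40 0;87 313 210 40 0;87 313 210 40 0;87 313 210 40 0;87 313 210 40 0;60 321 450 40 0.022;60 321 450 40 0.022;60 321 450 40 0.022;60 321 450 40 0.022;60 321 450 40 0.022"

```text
time_s: 1.5
position: [0.4569, -0.1659, 0.2626]
tcp_rot: [[0.971, 0.24, 0.0], [0.24, -0.971, -0.0], [0.0, 0.0, -1.0]]
force: [0.3, -0.1, -0.6]
opening: 0.706
grasp_force: 0.0
```

Emit:
drive_tool:
  deltas: "50 0 229 0 0;50 0 229 0 0;50 0 229 0 0;50 0 229 0 0;50 0 229 0 0;50 0 229 0 0;50 0 229 0 0;50 0 229 0 0"

```text
time_s: 2.3
position: [0.4572, 0.0602, 0.2625]
tcp_rot: [[0.971, 0.24, 0.0], [0.24, -0.971, -0.001], [0.0, 0.001, -1.0]]
force: [-1.2, 0.2, 0.3]
opening: 0.573
grasp_force: 0.0
```

```bash
python3 - <<'E'
from h import *
s=bot.read_state();print(s["time_s"],s["position"],s["tcp_rot"][:,1],s["force"],s["opening"])
p=s["position"];dx=np.array([.458,.069])-p[:2];print("go mm",dx*1e3,(.118-p[2])*1e3, "turn",np.radians(13.9-90)-np.arctan2(s["tcp_rot"][1,1],s["tcp_rot"][0,1]))
E
```

```text
2.3 [0.45716047 0.06021499 0.26249505] [ 2.39508994e-01 -9.70893956e-01  6.06201088e-04] [-1.19094502  0.24770596  0.28940425] 0.5728900282291531
go mm [0.8395312  8.78500939] -144.4950493826441 turn 0.000740626508421105
```

Emit:
drive_tool:
  deltas: "50 1 9 -50 0;50 1 9 -80 0;50 1 9 -110 0;50 1 9 -130 0;50 1 9 -144 0;50 1 9 -144 0;50 1 9 -144 0"

```text
time_s: 3.0
position: [0.4584, 0.069, 0.1185]
tcp_rot: [[0.971, 0.238, -0.0], [0.238, -0.971, -0.0], [-0.0, 0.0, -1.0]]
force: [-0.6, 0.2, 0.3]
opening: 0.57
grasp_force: 0.0
```

```bash
python3 - <<'E'
from h import *
o=[]
for n,ce in(("top",(235,205)),("scene",(288,190))):
    a,_=crop(imaging.capture(n),ce,80,100,5);o.append(np.clip(a*1.5,0,255).astype(np.uint8))
cv2.imwrite("pics/c3.png",np.hstack(o)[:,:,::-1])
E
```

```text
(no output)
```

View pics/c3.png

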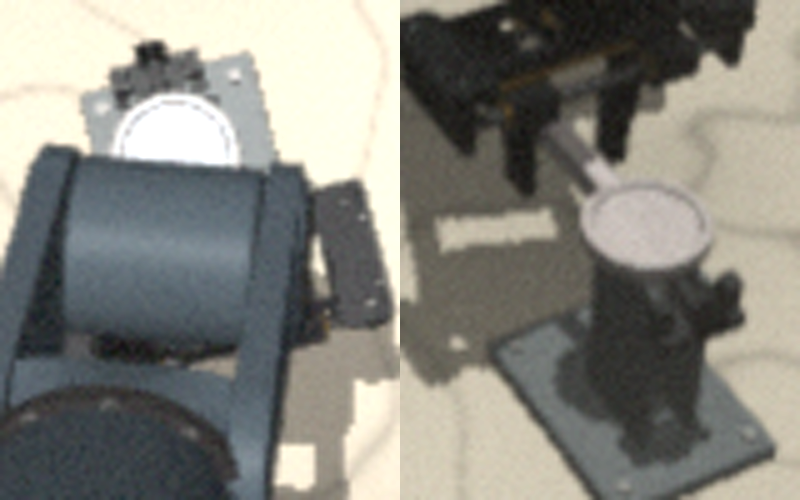

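The bar passes between the two fingers (scene crop around 520,150 and 610,130). Closing, then starting the lift.

Emit:
drive_tool:
  deltas: "0 0 0 0 0;0 0 0 0 0;0 0 0 0 0;0 0 0 0 0;0 0 0 0 0;0 0 0 0 0;0 0 0 0 0;0 0 0 0 0"

```text
time_s: 3.9
position: [0.4584, 0.0684, 0.1186]
tcp_rot: [[0.97, 0.242, 0.001], [0.242, -0.97, -0.003], [-0.0, 0.003, -1.0]]
force: [0.1, -8.5, 0.2]
opening: 0.157
grasp_force: 30.0
```

Emit:
drive_tool:
  deltas: "0 0 0 1 0;0 0 0 2 0;0 0 0 3 0;0 0 0 3 0"

```text
time_s: 4.3
position: [0.4584, 0.0684, 0.121]
tcp_rot: [[0.97, 0.242, 0.0], [0.242, -0.97, -0.003], [-0.0, 0.003, -1.0]]
force: [1.7, -6.9, -6.1]
opening: 0.161
grasp_force: 30.0
```

Emit:
drive_tool:
  deltas: "0 0 0 1 0;0 0 0 2 0;0 0 0 3 0;0 0 0 3 0"

```text
time_s: 4.7
position: [0.4584, 0.0684, 0.1239]
tcp_rot: [[0.97, 0.242, 0.0], [0.242, -0.97, -0.003], [-0.0, 0.003, -1.0]]
force: [0.5, -7.4, -5.8]
opening: 0.157
grasp_force: 30.0
```

Emit:
drive_tool:
  deltas: "0 0 0 1 0;0 0 0 2 0;0 0 0 2 0"

```text
time_s: 5.0
position: [0.4584, 0.0684, 0.126]
tcp_rot: [[0.97, 0.242, 0.0], [0.242, -0.97, -0.003], [-0.0, 0.003, -1.0]]
force: [1.6, -7.6, -5.7]
opening: 0.156
grasp_force: 30.0
```

Emit:
drive_tool:
  deltas: "0 0 -0.6 1 0;0 0 -0.6 2 0;0 0 -0.6 2 0"

```text
time_s: 5.3
position: [0.4584, 0.0684, 0.128]
tcp_rot: [[0.97, 0.241, 0.001], [0.241, -0.97, -0.002], [0.0, 0.002, -1.0]]
force: [0.6, -6.1, -6.5]
opening: 0.158
grasp_force: 30.0
```

Emit:
drive_tool:
  deltas: "0 0 0 1 0;0 0 0 2 0;0 0 0 2 0"

```text
time_s: 5.6
position: [0.4584, 0.0684, 0.1301]
tcp_rot: [[0.97, 0.241, 0.001], [0.241, -0.97, -0.002], [-0.0, 0.002, -1.0]]
force: [1.9, -6.4, -5.2]
opening: 0.151
grasp_force: 30.0
```

Emit:
drive_tool:
  deltas: "0 0 0 1 0;0 0 0 2 0;0 0 0 2 0"

```text
time_s: 5.9
position: [0.4584, 0.0684, 0.1316]
tcp_rot: [[0.97, 0.241, 0.0], [0.241, -0.97, -0.002], [-0.0, 0.002, -1.0]]
force: [2.6, -6.4, -10.2]
opening: 0.158
grasp_force: 30.0
```

Emit:
drive_tool:
  deltas: "0 0 0 1 0;0 0 0 2 0;0 0 0 2 0"

```text
time_s: 6.2
position: [0.4584, 0.0683, 0.1332]
tcp_rot: [[0.97, 0.241, 0.0], [0.241, -0.97, -0.002], [-0.0, 0.002, -1.0]]
force: [3.2, -6.2, -12.3]
opening: 0.159
grasp_force: 30.0
```

Emit:
drive_tool:
  deltas: "0 0 0 1 0;0 0 0 2 0;0 0 0 2 0"

```text
time_s: 6.5
position: [0.4584, 0.0684, 0.135]
tcp_rot: [[0.97, 0.241, -0.0], [0.241, -0.97, -0.002], [-0.001, 0.002, -1.0]]
force: [3.6, -6.2, -15.6]
opening: 0.157
grasp_force: 30.0
```

Emit:
drive_tool:
  deltas: "0 0 0 1 0;0 0 0 2 0;0 0 0 2 0"

```text
time_s: 6.8
position: [0.4584, 0.0684, 0.138]
tcp_rot: [[0.97, 0.241, 0.0], [0.241, -0.97, -0.002], [-0.0, 0.002, -1.0]]
force: [0.8, -6.5, -1.9]
opening: 0.152
grasp_force: 30.0
```

Clear first peak, at about z = 0.136. Continuing.

Emit:
drive_tool:
  deltas: "0 0 -1 1 0;0 0 -1 2 0;0 0 -1 2 0"

```text
time_s: 7.1
position: [0.4584, 0.0684, 0.1404]
tcp_rot: [[0.971, 0.241, 0.001], [0.241, -0.971, -0.0], [0.001, 0.001, -1.0]]
force: [3.7, -2.8, -7.2]
opening: 0.157
grasp_force: 30.0
```

Emit:
drive_tool:
  deltas: "0 0 0 1 0;0 0 0 2 0;0 0 0 2 0"

```text
time_s: 7.4
position: [0.4584, 0.0683, 0.1424]
tcp_rot: [[0.971, 0.241, 0.001], [0.241, -0.971, -0.0], [0.001, 0.001, -1.0]]
force: [3.3, -3.8, -9.3]
opening: 0.154
grasp_force: 30.0
```

Emit:
drive_tool:
  deltas: "0 0 0 1 0;0 0 0 2 0;0 0 0 2 0"

```text
time_s: 7.7
position: [0.4584, 0.0683, 0.1438]
tcp_rot: [[0.971, 0.241, 0.001], [0.241, -0.971, -0.0], [0.001, 0.001, -1.0]]
force: [5.5, -3.4, -15.0]
opening: 0.154
grasp_force: 30.0
```

Emit:
drive_tool:
  deltas: "0 0 0 1 0;0 0 0 2 0;0 0 0 2 0"

```text
time_s: 8.0
position: [0.4584, 0.0684, 0.1456]
tcp_rot: [[0.971, 0.24, 0.001], [0.24, -0.971, -0.0], [0.001, 0.0, -1.0]]
force: [6.2, -3.1, -16.5]
opening: 0.155
grasp_force: 30.0
```

Emit:
drive_tool:
  deltas: "0 0 0 1 0;0 0 0 2 0;0 0 0 2 0"

```text
time_s: 8.3
position: [0.4584, 0.0683, 0.1483]
tcp_rot: [[0.971, 0.241, 0.001], [0.241, -0.971, -0.0], [0.001, 0.001, -1.0]]
force: [4.1, -3.2, -9.6]
opening: 0.155
grasp_force: 30.0
```

Emit:
drive_tool:
  deltas: "0 0 0 1 0;0 0 0 2 0;0 0 0 2 0"

```text
time_s: 8.6
position: [0.4584, 0.0683, 0.151]
tcp_rot: [[0.971, 0.241, 0.001], [0.241, -0.971, -0.001], [0.001, 0.001, -1.0]]
force: [2.2, -2.9, -1.2]
opening: 0.162
grasp_force: 30.0
```

Emit:
drive_tool:
  deltas: "0 0 0 1 0;0 0 0 2 0;0 0 0 2 0"

```text
time_s: 8.9
position: [0.4584, 0.0684, 0.1528]
tcp_rot: [[0.971, 0.241, 0.001], [0.241, -0.971, -0.0], [0.001, 0.001, -1.0]]
force: [3.8, -4.4, -5.7]
opening: 0.158
grasp_force: 30.0
```

Emit:
drive_tool:
  deltas: "0 0 0 1 0;0 0 0 2 0;0 0 0 2 0"

```text
time_s: 9.2
position: [0.4584, 0.0684, 0.1548]
tcp_rot: [[0.971, 0.241, 0.001], [0.241, -0.971, -0.0], [0.001, 0.001, -1.0]]
force: [2.9, -4.5, -5.1]
opening: 0.16
grasp_force: 30.0
```

Second click at about z = 0.149.

Emit:
drive_tool:
  deltas: "0 -0.5 -0.5 1 0;0 -0.5 -0.5 2 0;0 -0.5 -0.5 2 0"

```text
time_s: 9.5
position: [0.4584, 0.0683, 0.1569]
tcp_rot: [[0.971, 0.24, 0.002], [0.24, -0.971, 0.0], [0.003, 0.0, -1.0]]
force: [5.0, -1.1, -5.3]
opening: 0.156
grasp_force: 30.0
```

Emit:
drive_tool:
  deltas: "0 0 0 1 0;0 0 0 2 0;0 0 0 2 0"

```text
time_s: 9.8
position: [0.4584, 0.0683, 0.1589]
tcp_rot: [[0.971, 0.24, 0.002], [0.24, -0.971, 0.0], [0.003, 0.0, -1.0]]
force: [5.2, -0.8, -5.6]
opening: 0.156
grasp_force: 30.0
```

Emit:
drive_tool:
  deltas: "0 0 0 1 0;0 0 0 2 0;0 0 0 2 0"

```text
time_s: 10.1
position: [0.4584, 0.0683, 0.1604]
tcp_rot: [[0.971, 0.24, 0.002], [0.24, -0.971, 0.001], [0.002, 0.0, -1.0]]
force: [5.9, -0.4, -9.5]
opening: 0.159
grasp_force: 30.0
```

Emit:
drive_tool:
  deltas: "0 0 0 1 0;0 0 0 2 0;0 0 0 2 0"

```text
time_s: 10.4
position: [0.4584, 0.0683, 0.1618]
tcp_rot: [[0.971, 0.24, 0.002], [0.24, -0.971, 0.001], [0.002, -0.0, -1.0]]
force: [7.4, -1.2, -13.5]
opening: 0.156
grasp_force: 30.0
```

Emit:
drive_tool:
  deltas: "0 0 0 1 0;0 0 0 2 0;0 0 0 2 0"

```text
time_s: 10.7
position: [0.4583, 0.0684, 0.1636]
tcp_rot: [[0.971, 0.24, 0.002], [0.24, -0.971, 0.001], [0.002, -0.0, -1.0]]
force: [7.9, -1.3, -13.9]
opening: 0.159
grasp_force: 30.0
```

Emit:
drive_tool:
  deltas: "0 0 0 1 0;0 0 0 2 0;0 0 0 2 0"

```text
time_s: 11.0
position: [0.4584, 0.0683, 0.1664]
tcp_rot: [[0.971, 0.24, 0.002], [0.24, -0.971, 0.001], [0.002, -0.0, -1.0]]
force: [5.8, -0.6, -8.5]
opening: 0.155
grasp_force: 30.0
```

Emit:
drive_tool:
  deltas: "0 1 0 1 0;0 1 0 2 0;0 1 0 2 0"

```text
time_s: 11.3
position: [0.4583, 0.0683, 0.1685]
tcp_rot: [[0.971, 0.24, 0.0], [0.24, -0.971, 0.0], [0.0, -0.0, -1.0]]
force: [4.6, 0.0, -7.1]
opening: 0.155
grasp_force: 30.0
```

Emit:
drive_tool:
  deltas: "0 0 0 1 0;0 0 0 2 0;0 0 0 2 0"

```text
time_s: 11.6
position: [0.4584, 0.0683, 0.1707]
tcp_rot: [[0.971, 0.24, 0.0], [0.24, -0.971, 0.0], [0.0, -0.0, -1.0]]
force: [4.4, 0.4, -5.5]
opening: 0.156
grasp_force: 30.0
```

Emit:
drive_tool:
  deltas: "0 0 0 1 0;0 0 0 2 0;0 0 0 2 0"

```text
time_s: 11.9
position: [0.4584, 0.0683, 0.1724]
tcp_rot: [[0.971, 0.24, -0.0], [0.24, -0.971, 0.0], [0.0, -0.0, -1.0]]
force: [4.1, 1.4, -7.8]
opening: 0.162
grasp_force: 30.0
```

Emit:
drive_tool:
  deltas: "0 0 0 1 0;0 0 0 2 0;0 0 0 2 0"

```text
time_s: 12.2
position: [0.4583, 0.0683, 0.1735]
tcp_rot: [[0.971, 0.24, -0.0], [0.24, -0.971, 0.001], [-0.0, -0.001, -1.0]]
force: [7.1, 1.0, -15.3]
opening: 0.158
grasp_force: 30.0
```

Emit:
drive_tool:
  deltas: "0 0 0 1 0;0 0 0 2 0;0 0 0 2 0"

```text
time_s: 12.5
position: [0.4583, 0.0683, 0.1754]
tcp_rot: [[0.971, 0.24, -0.001], [0.24, -0.971, 0.001], [-0.001, -0.001, -1.0]]
force: [7.0, 2.5, -16.0]
opening: 0.162
grasp_force: 30.0
```

Fourth build-up is under way, so small careful steps now.

Emit:
drive_tool:
  deltas: "0 0 0 1 0;0 0 0 1.5 0;0 0 0 1.5 0"

```text
time_s: 12.8
position: [0.4583, 0.0683, 0.1776]
tcp_rot: [[0.971, 0.24, -0.001], [0.24, -0.971, 0.001], [-0.0, -0.001, -1.0]]
force: [5.1, 1.6, -8.2]
opening: 0.156
grasp_force: 30.0
```

Emit:
drive_tool:
  deltas: "0 0 0 1 0;0 0 0 1.5 0;0 0 0 1.5 0"

```text
time_s: 13.1
position: [0.4583, 0.0683, 0.1796]
tcp_rot: [[0.971, 0.24, 0.0], [0.24, -0.971, 0.0], [0.0, -0.0, -1.0]]
force: [4.1, 2.3, -6.6]
opening: 0.158
grasp_force: 30.0
```

Emit:
drive_tool:
  deltas: "0 0 0 1 0;0 0 0 1 0;0 0 0 1 0"

```text
time_s: 13.4
position: [0.4584, 0.0683, 0.1805]
tcp_rot: [[0.971, 0.24, 0.0], [0.24, -0.971, 0.0], [0.0, -0.0, -1.0]]
force: [4.9, 2.3, -6.8]
opening: 0.162
grasp_force: 30.0
```

Emit:
drive_tool:
  deltas: "0 0 0 1 0;0 0 0 1.5 0;0 0 0 1.5 0"

```text
time_s: 13.7
position: [0.4584, 0.0683, 0.1821]
tcp_rot: [[0.971, 0.24, 0.0], [0.24, -0.971, 0.0], [0.0, -0.0, -1.0]]
force: [3.8, 3.0, -5.8]
opening: 0.159
grasp_force: 30.0
```

Emit:
drive_tool:
  deltas: "0 0 0 -0.5 0;0 0 0 -1 0;0 0 0 -1 0"

```text
time_s: 14.0
position: [0.4584, 0.0683, 0.1811]
tcp_rot: [[0.971, 0.24, 0.0], [0.24, -0.971, 0.0], [0.0, -0.0, -1.0]]
force: [3.8, 4.4, -3.6]
opening: 0.154
grasp_force: 30.0
```

Emit:
drive_tool:
  deltas: "0 0 0 -0.5 0;0 0 0 -1 0;0 0 0 -1 0"

```text
time_s: 14.3
position: [0.4584, 0.0683, 0.1808]
tcp_rot: [[0.971, 0.24, 0.0], [0.24, -0.971, 0.0], [0.0, -0.0, -1.0]]
force: [2.0, 3.5, 5.5]
opening: 0.155
grasp_force: 30.0
```

Emit:
drive_tool:
  deltas: "0 0 0 -0.5 0;0 0 0 -1 0;0 0 0 -1 0"

```text
time_s: 14.6
position: [0.4584, 0.0682, 0.1806]
tcp_rot: [[0.971, 0.241, 0.001], [0.241, -0.971, 0.0], [0.001, 0.0, -1.0]]
force: [0.2, 4.9, 11.1]
opening: 0.158
grasp_force: 30.0
```

The column holds on the pawl at TCP z ≈ 0.1807, so the rise is about 62 mm. Relaxing the push and letting go.

Emit:
drive_tool:
  deltas: "0 0 0.5 0.7 0;0 0 0.8 1.4 0;0 0 0.8 1.4 0;0 0 0.8 1.4 0"

```text
time_s: 15.0
position: [0.4584, 0.0683, 0.1808]
tcp_rot: [[0.971, 0.241, -0.0], [0.241, -0.971, -0.001], [-0.0, 0.001, -1.0]]
force: [2.1, -0.3, 6.1]
opening: 0.156
grasp_force: 30.0
```

Emit:
drive_tool:
  deltas: "40 0 0 0 0;40 0 0 0 0;40 0 0 0 0;40 0 0 0 0;40 0 0 0 0"

```text
time_s: 15.5
position: [0.4581, 0.0689, 0.1801]
tcp_rot: [[0.971, 0.241, -0.001], [0.241, -0.971, -0.0], [-0.001, -0.0, -1.0]]
force: [0.2, 0.3, 0.2]
opening: 0.445
grasp_force: 0.0
```

Emit:
drive_tool:
  deltas: "40 0 0 20 0;40 0 0 50 0;40 0 0 90 0;40 0 0 90 0;40 0 0 90 0"

```text
time_s: 16.0
position: [0.4587, 0.0688, 0.271]
tcp_rot: [[0.971, 0.241, 0.002], [0.241, -0.971, -0.0], [0.002, 0.001, -1.0]]
force: [0.8, -0.4, 0.3]
opening: 0.463
grasp_force: 0.0
```

Emit:
drive_tool:
  deltas: "75 24 -458 -20 0;75 24 -458 -20 0;75 24 -458 -20 0;75 24 -458 -20 0;75 24 -458 -20 0;75 24 -458 -20 0;75 24 -458 -20 0;75 24 -458 -20 0;75 24 -458 -20 0;75 24 -458 -20 0;75 24 -458 -20 0;75 24 -458 -20 0"

```text
time_s: 17.2
position: [0.4816, -0.3872, 0.2487]
tcp_rot: [[0.971, 0.241, -0.003], [0.241, -0.971, 0.004], [-0.002, -0.004, -1.0]]
force: [-0.2, 0.6, 0.1]
opening: 0.864
grasp_force: 0.0
```

```bash
python3 - <<'E'
from h import *
o=[]
th=np.linspace(0,6.28,60);S=(.5402,.0895)
h=.062
pts=np.array([(S[0]+.036*np.cos(a),S[1]+.036*np.sin(a),.149+h) for a in th])
J=np.array([(.4825+r*np.cos(a),-.389+r*np.sin(a),z) for a in th for r,z in((.0225,.062),(.025,0))])
for n,ce,P in(("top",(230,190),pts),("scene",(293,180),pts),("scene",(125,222),J)):
    a,(x,y)=crop(imaging.capture(n),ce,53,100,5);a=np.clip(a*1.5,0,255).astype(np.uint8)
    for u,v in (proj(n,P)-(x,y)+.44)*5: cv2.circle(a,(int(u),int(v)),1,(255,0,0),-1)
    o.append(a)
cv2.imwrite("pics/c4.png",np.hstack(o)[:,:,::-1])
print(bot.read_state()["position"])
E
```

```text
[ 0.48239827 -0.38694363  0.25015941]
```

View pics/c4.png

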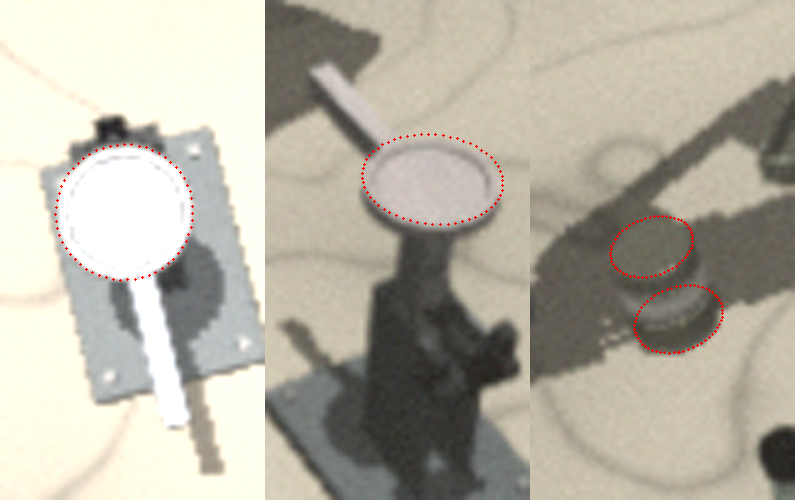

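The column stands raised as expected, with the seat near the outline in both views, and the jar outline fits at (0.4825, −0.389). Going down to the jar's body.

Emit:
drive_tool:
  deltas: "75 0 -2 -50 0;75 0 -2 -100 0;75 0 -2 -150 0;75 0 -2 -180 0;75 0 -2 -205 0;75 0 -2 -225 0;75 0 -2 -240 0;75 0 -2 -240 0;75 0 -2 -240 0"

```text
time_s: 18.25
position: [0.4829, -0.3909, 0.011]
tcp_rot: [[0.97, 0.241, 0.0], [0.241, -0.97, -0.001], [0.0, 0.001, -1.0]]
force: [0.7, -0.1, 0.5]
opening: 0.859
grasp_force: 0.0
```

Emit:
drive_tool:
  deltas: "30 0 0 0 0;30 0 0 0 0;30 0 0 0 0;30 0 0 0 0;30 0 0 0 0;30 0 0 0 0;30 0 0 0 0;30 0 0 0 0"

```text
time_s: 19.05
position: [0.4824, -0.3911, 0.0109]
tcp_rot: [[0.971, 0.24, 0.0], [0.24, -0.971, 0.0], [0.0, -0.0, -1.0]]
force: [-0.6, 1.5, 5.5]
opening: 0.565
grasp_force: 30.0
```

Emit:
drive_tool:
  deltas: "30 0 0 5 0;30 0 0 15 0;30 0 0 40 0;30 0 0 80 0;30 0 0 130 0;30 0 0 180 0;30 0 0 230 0;30 0 0 280 0;30 0 0 300 0;30 0 0 300 0;30 0 0 300 0"

```text
time_s: 20.15
position: [0.4817, -0.3905, 0.3096]
tcp_rot: [[0.971, 0.24, -0.001], [0.24, -0.971, 0.001], [-0.001, -0.001, -1.0]]
force: [-0.2, 0.4, -1.8]
opening: 0.566
grasp_force: 30.0
```

Emit:
drive_tool:
  deltas: "30 10 40 0 0;30 20 85 0 0;30 25 130 0 0;30 30 175 0 0;30 35 220 0 0;30 40 265 0 0;30 40 310 0 0;30 45 355 0 0;30 50 400 0 0;30 55 440 0 0;30 58 465 0 0;30 58 480 0 0"

```text
time_s: 21.35
position: [0.5388, 0.091, 0.3074]
tcp_rot: [[0.97, 0.243, -0.006], [0.243, -0.97, 0.001], [-0.006, -0.002, -1.0]]
force: [-0.2, -1.0, -1.0]
opening: 0.567
grasp_force: 30.0
```

Emit:
drive_tool:
  deltas: "30 0 0 0 0;30 0 0 0 0;30 0 0 0 0;30 0 0 0 0"

```text
time_s: 21.75
position: [0.5404, 0.0875, 0.3102]
tcp_rot: [[0.971, 0.238, -0.0], [0.238, -0.971, -0.0], [-0.0, 0.0, -1.0]]
force: [1.2, 0.1, -1.8]
opening: 0.562
grasp_force: 30.0
```

```bash
python3 - <<'E'
from h import *
s=bot.read_state();p=s["position"];print(p,s["tcp_rot"][:,2],s["force"])
th=np.linspace(0,6.28,60);S=(.5402,.0895);o=[]
P=np.array([(p[0]+r*np.cos(a),p[1]+r*np.sin(a),p[2]-.011+z) for a in th for r,z in((.025,0),(.0225,.062))]+[(S[0]+.036*np.cos(a),S[1]+.036*np.sin(a),.211) for a in th])
for n,c in (("scene",proj("scene",[p])[0]+(0,10)),("top",proj("top",[p])[0])):
    a,(x,y)=crop(imaging.capture(n),c,78,100,5);a=np.clip(a*1.8,0,255).astype(np.uint8)
    for u,v in (proj(n,P)-(x,y)+.44)*5: cv2.circle(a,(int(u),int(v)),1,(255,0,0),-1)
    o.append(a)
cv2.imwrite("pics/c5.png",np.hstack(o)[:,:,::-1])
E
```

```text
[0.54041475 0.08748941 0.31018816] [-3.68936117e-04 -3.40341956e-04 -9.99999874e-01] [ 1.20790957  0.101694   -1.81185579]
```

View pics/c5.png

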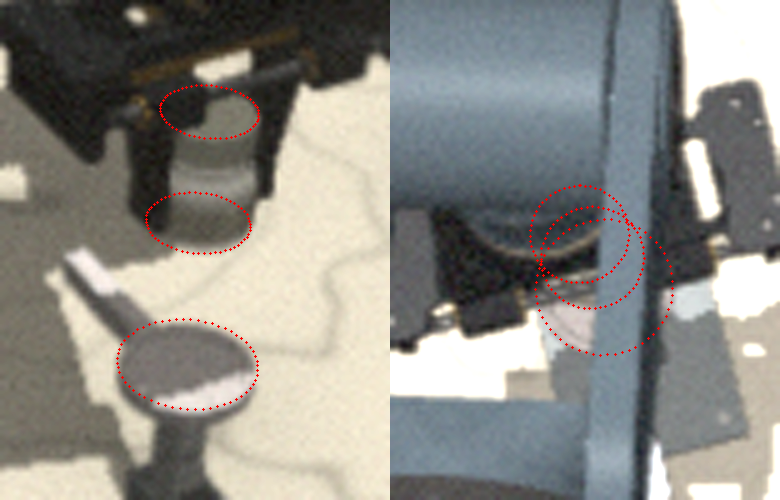

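The held jar matches its outline (base around 198,223) and sits over the seat (187,365). The seat seems at most 2 mm lower than the outline. Lowering with force checks.

Emit:
drive_tool:
  deltas: "30 0 2 -25 0;30 0 2 -50 0;30 0 2 -65 0;30 0 2 -75 0;30 0 2 -80 0;30 0 2 -83 0;30 0 2 -83 0;30 0 2 -83 0;30 0 2 -83 0"

```text
time_s: 22.75
position: [0.5409, 0.0909, 0.2281]
tcp_rot: [[0.971, 0.24, 0.002], [0.24, -0.971, -0.0], [0.001, 0.0, -1.0]]
force: [0.5, -0.2, -0.8]
opening: 0.563
grasp_force: 30.0
```

Emit:
drive_tool:
  deltas: "30 0 0 -1 0;30 0 0 -2 0;30 0 0 -3 0;30 0 0 -3 0;30 0 0 -3 0"

```text
time_s: 23.25
position: [0.5404, 0.0909, 0.2243]
tcp_rot: [[0.971, 0.24, -0.0], [0.24, -0.971, -0.0], [-0.0, -0.0, -1.0]]
force: [-0.6, 0.3, -1.4]
opening: 0.567
grasp_force: 30.0
```

Emit:
drive_tool:
  deltas: "30 0 0 -1 0;30 0 0 -2 0;30 0 0 -2 0;30 0 0 -2 0"

```text
time_s: 23.65
position: [0.5404, 0.0909, 0.2223]
tcp_rot: [[0.971, 0.24, -0.0], [0.24, -0.971, -0.0], [-0.0, -0.0, -1.0]]
force: [0.3, 0.4, -1.5]
opening: 0.559
grasp_force: 30.0
```

Emit:
drive_tool:
  deltas: "30 0 -1 -0.5 0;30 0 -1 -1 0;30 0 -1 -1 0;30 0 -1 -1 0"

```text
time_s: 24.05
position: [0.5404, 0.0898, 0.2213]
tcp_rot: [[0.971, 0.24, -0.0], [0.24, -0.971, -0.0], [-0.0, -0.0, -1.0]]
force: [0.3, -0.8, -1.5]
opening: 0.564
grasp_force: 30.0
```

Emit:
drive_tool:
  deltas: "30 0 0 -0.5 0;30 0 0 -1 0;30 0 0 -1 0"

```text
time_s: 24.35
position: [0.5403, 0.0899, 0.2203]
tcp_rot: [[0.971, 0.24, -0.0], [0.24, -0.971, 0.0], [-0.0, -0.0, -1.0]]
force: [-0.2, 1.0, -1.9]
opening: 0.56
grasp_force: 30.0
```

Emit:
drive_tool:
  deltas: "30 0 0 -0.5 0;30 0 0 -1 0;30 0 0 -1 0"

```text
time_s: 24.65
position: [0.5404, 0.0899, 0.2193]
tcp_rot: [[0.971, 0.24, 0.0], [0.24, -0.971, 0.0], [0.0, -0.0, -1.0]]
force: [0.4, -0.1, -2.2]
opening: 0.561
grasp_force: 30.0
```

Emit:
drive_tool:
  deltas: "30 0 0 -0.3 0;30 0 0 -0.6 0;30 0 0 -0.6 0"

```text
time_s: 24.95
position: [0.5404, 0.0899, 0.2192]
tcp_rot: [[0.971, 0.24, 0.0], [0.24, -0.971, 0.0], [0.0, 0.0, -1.0]]
force: [-1.6, -0.3, 2.5]
opening: 0.565
grasp_force: 30.0
```

Contact at jar-bottom height 0.208, which is the seat floor and not the rim (0.211). Releasing.

Emit:
drive_tool:
  deltas: "55 0 0 0 0;60 0 0 0 0;70 0 0 0 0;75 0 0 0 0;75 0 0 0 0;75 0 0 0 0"

```text
time_s: 25.55
position: [0.5404, 0.0899, 0.2187]
tcp_rot: [[0.971, 0.24, -0.0], [0.24, -0.971, 0.0], [-0.0, -0.0, -1.0]]
force: [0.1, -0.1, -0.6]
opening: 0.853
grasp_force: 0.0
```

Emit:
drive_tool:
  deltas: "75 0 0 10 0;75 0 0 30 0;75 0 0 60 0;75 0 0 90 0;75 0 0 120 0;75 0 0 120 0;75 -40 -40 120 0;75 -40 -80 120 0;75 -40 -120 120 0;75 -40 -160 120 0;75 -40 -200 120 0;75 -40 -240 120 0"

```text
time_s: 26.75
position: [0.4998, -0.1515, 0.3385]
tcp_rot: [[0.971, 0.24, -0.001], [0.24, -0.971, 0.001], [-0.0, -0.001, -1.0]]
force: [-0.3, 0.4, 0.5]
opening: 0.863
grasp_force: 0.0
```

Emit:
drive_tool:
  deltas: "75 0 0 0 0;75 0 0 0 0;75 0 0 0 0;75 0 0 0 0"

```text
time_s: 27.15
position: [0.5002, -0.1487, 0.3387]
tcp_rot: [[0.97, 0.242, -0.0], [0.242, -0.97, 0.001], [-0.0, -0.001, -1.0]]
force: [0.5, -0.8, -0.3]
opening: 0.859
grasp_force: 0.0
```

```bash
python3 - <<'E'
from h import *
o=[]
th=np.linspace(0,6.28,60);S=(.5402,.0895)
P=np.array([(S[0]+r*np.cos(a),S[1]+r*np.sin(a),z) for a in th for r,z in((.036,.211),(.0225,.27))])
for n,c in (("scene",(293,170)),("top",(230,190))):
    a,(x,y)=crop(imaging.capture(n),c,78,100,5);a=np.clip(a*1.5,0,255).astype(np.uint8)
    for u,v in (proj(n,P)-(x,y)+.44)*5: cv2.circle(a,(int(u),int(v)),1,(255,0,0),-1)
    o.append(a)
cv2.imwrite("pics/c6.png",np.hstack(o)[:,:,::-1]);print(bot.read_state()["time_s"])
E
```

```text
27.25
```

View pics/c6.png

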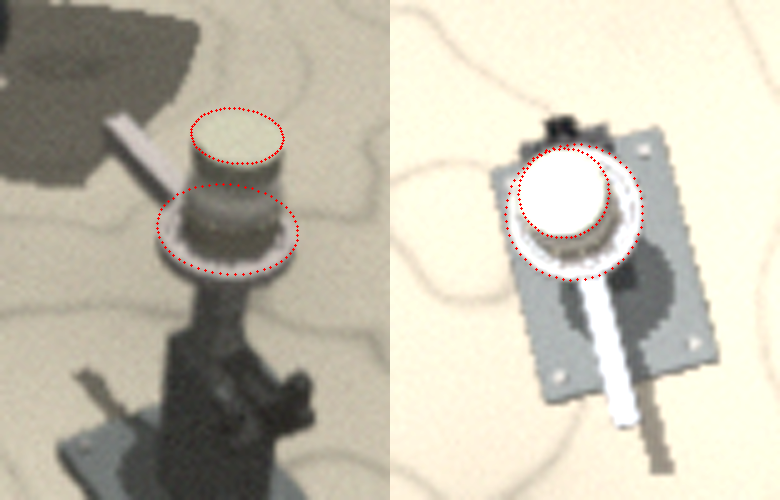

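The jar stands upright and centred inside the rim (scene crop 237,135 for the cap; top crop 565,190), and the column is still raised. Handing in.

```bash
python3 -c "
from rig import bot
print(bot.hand_in())"
```

```text
the job is handed in; nothing more can be done
None
```

The job is handed in at about 27 s: the column rests on the pawl after four clicks (counted from the force peaks, about 62 mm of rise), the jar stands upright and centred inside the seat's rim, and the other things were not touched.

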